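# Close up a half-packed order carton so all four goods fit

## Task

Finish packing this order: the small box has been left in the mouth of the let-down carton, so push it fully back into the free space beside the larger box, slide the wooden block lengthwise across the front close to one side wall, and stand the spool of thread in the gap that remains beside the block. In the end all four pieces lie flat or stand upright on the carton's floor, the two boxes square and side by side against the back, and nothing sticks out past the front ends of the side walls. Leave the other things on the counter alone.

Things in the scene. Friction and masses are not known exactly. Their poses are not given: they have to be found in the camera images.
- carton: low cardboard carton fixed to the counter, top and front open. Origin on the counter under its middle; x to the back wall, y along it, z up. Inside x -66..+66, y -81..+81 mm; floor 4 mm thick; back and side walls 36 mm high, 4 mm thick, side walls end at x -66. The front is let down: a flap that slopes gently from the counter (x -116) up to the floor edge (x -66), things slide up it
- large_box: larger lidded pasteboard box, loose, 64 (x) x 87 (y) x 42 mm high, about 120 g; origin at the centre of its underside. It already stands in the back of the carton at the -y side of it, up to about 10 mm from the walls, with its x roughly along the carton's x
- small_box: small lidded pasteboard box, loose, 57 (x) x 62 (y) x 36 mm high, about 120 g; origin at the centre of its underside. It stands askew (up to 20 degrees) in the mouth of the carton, half on the flap. Its place is at the back, at the carton's +y side, beside the larger box
- block: plain beech sanding block, loose, 60 (x) x 110 (y) x 35 mm high, about 200 g; origin at the centre of its underside. It lies on the counter in front of the carton's flap, its long side roughly parallel to the carton's y
- spool: wooden spool of tan thread, loose, standing on end on the counter, 40 mm across its flanges and 60 mm tall (grip it as a 40 mm cylinder), about 60 g; origin at the centre of its underside; farther from the carton than the block. The only spool here
- wax_tin: round brass-coloured tin 62 mm across, 25 mm high, a bystander; origin under its centre
- loupe: small black loupe 34 mm across, 27 mm high, a bystander; origin under its centre
- awl: awl 145 mm long (y), 28 mm thick, lying behind the carton, a bystander; origin under its centre
Not all that is in view belongs to the job. What is shaped like the large_box but green or yellow is not meant. Leave any green or purple look-alike of the spool alone.

How it is judged:
By the outcome, as a careful person would: the job done as asked, in the order asked, and still so for the second after the job is handed in, with the robot touching nothing.
It also fails if it takes over 72 s, if anything falls off the work surface, if the arm or the gripper's body presses on something with over 40 N, if the wrist force passes 120 N, or if a joint passes its speed limit or range.

## Robot

A 7-joint arm with a two-finger parallel gripper is mounted at the origin on a cart in front of the work surface, level with it; the furniture and walls round the work are solid. World frame = base frame: x ahead of the robot, y to its left, z up, the work surface at z = 0. Lengths are in m, angles in degrees, forces in N, time in s.
With the tool pointing down it reaches from about 0.425 to 0.875 m from the base axis. Payload 4.7 kg.
Tool frame: the origin (TCP) lies at the very end of the fingers, on their centre line; the grasp point (between the pads) lies env.grip_point_offset behind it (env.grip_point_offset is the distance from the TCP to the grasp point, in m); z points along the fingers, y is the direction in which the jaws open and shut (so a half turn about z gives the same grasp; the last joint's range is limited). The gripper opens to 87 mm and grips with 3 to 60 N. Pads are 19 mm wide; open, the fingers measure 117 mm over their backs; the gripper's body (75 mm by 190 mm) begins 51 mm behind the grasp point.
Start: joints at [68.703, 18.392, -4.016, 83.108, 1.295, 78.541, -3.26], TCP at [0.245, -0.602, 0.183] pointing down, gripper open.
Joint ranges: [-163.93, 163.93], [-17.29, 119.83], [-79.2, 71.16], [3.27, 140.29], [-89.18, 269.18], [5.43, 117.66], [-154.24, 154.24]. Speed limits (degrees/s): [147.25, 147.25, 180, 180, 180, 180, 180].

## Interface

Orientations are given as [roll, pitch, yaw] about the fixed x, y, z axes, in that order (R = Rz(yaw) Ry(pitch) Rx(roll)).
In Python, from cell import env gives the robot as it stands.
- The arm moves only by the tool send_rows, never from a script. Its argument "plan" is a list of rows, each a list of 7 numbers: the finger opening in mm, from 0 to 87, then the shift along the tool's x, y, z in mm, then the turn, a rotation vector about the tool's x, y, z in rad. A call has 1 to 12 rows; each row shifts and turns the commanded pose from where the row before left it, along the tool's axes as they then stand; what a row does not reach is not made up. A row lasts 1/10 s, in which the tool goes at most 50 mm and 8.59 degrees, less where a joint would pass 70% of its speed; a pose out of reach is approached as far as the arm can. A call is refused whole if a number of a shift passes 50 or a number of a turn 0.15, either way. A call with a gripper value outside its range is refused whole. The fingers move at their own pace and stop on an object; "grip_force" is the grip in N (left out, the last holds). Time passes only in rows, so rows that do not move let the fingers close. It gives the time, the measured TCP pose, the force and the opening at its end, in the units of the state.
- env.get_obs(): the state, without advancing time (a new reading comes with each control period).
- env.read_camera(name): name is "scene" or "top" or "wrist"; returns the picture (480x640x3 uint8, red, green, blue); there is no depth.
- env.get_calibration(name): a dict with "fx", "fy", "cx", "cy" (pixels), "k1" (the pictures are not rectified: a ray, as slopes to the right and down, at radius r is drawn at 1 + k1 r^2 times it, then the intrinsics apply), "extrinsics" (4x4, takes a point from camera to world coordinates). Camera axes: x right, y down, z forward; pixel columns grow to the right and rows downward; lengths in m; the calibration is good to about 2 mm. A picture is of the moment at which its call begins: read the wrist's pose just before it. get_calibration takes no time and is no camera call; for the wrist camera it gives the pose at the moment of the call.
- env.sign_off(): hands the job in, once; it reports no verdict.
Trained networks look in the newest picture that a camera, given by its name, has taken for a name from the list of things; names that differ only in an ending like _2 or _b are one class to them, and where a whole thing is asked for, a point or a joint stands for the part that bears it (a point fixed in the world has none). Each returns a list of dicts, best first, with "confidence" (0 to 1); they miss things now and then, are a little off and sometimes report something else, mostly with a low value. They report only what shows in the picture. A call takes as long as a camera call. They do not tell look-alikes from the thing itself.
- env.regions_of(camera, query): "region" (480x640 bool, what is visible of it) and "rect" ([left, top, right, bottom] in pixels, round what is visible of it).
The state is a dict: "time_s": time; "qpos": joint angles; "joint_velocities": joint speeds; "effort": joint torques, N m; "tool_pos": TCP position; "tool_rot": TCP orientation; "force": force on the tool from outside, world axes, zero at the start; "wrist_torque": the same for the moment, N m; "grip_width": finger opening in m.
Only numpy, scipy, OpenCV 4.12 (cv2) and the standard library are available. Lean on these libraries where they do the work, as an engineer would, in place of code of your own. Each camera call takes 0.05 s, during which the arm holds its last target. There are 200 camera calls.

## Working session

There is one attempt and no reset: what is moved stays moved. The work goes in short steps, Python scripts to look and compute and a tool call to move; the robot and the scene stay as the last step left them, time stands still between calls to the robot, and variables do not carry over. Pictures are saved under pics/ and viewed, about 8 in all and at most 12, crops included, and the job is handed in when it is done.

Besides the shell and the picture viewer there is one more tool, called after ">>>" as a command line: name --pt "numbers of a row" for each row, then --argument value for the rest. send_rows: Moves the arm, as the interface text tells. Its arguments: {"type":"object","properties":{"plan":{"type":"array"},"grip_force":{"type":"number"}},"required":["plan"]}

```bash
mkdir -p pics; ls
python3 - <<'E'
from cell import env
import cv2,numpy as np
o=env.get_obs()
print({k:np.round(v,3).tolist() for k,v in o.items()}, env.grip_point_offset)
for n in("scene","top"):
    im=env.read_camera(n); cv2.imwrite(f"pics/{n}0.png",im[:,:,::-1])
    c=env.get_calibration(n); print(n,{k:np.round(v,3).tolist() for k,v in c.items()})
    for q in("carton","large_box","small_box","block","spool","wax_tin","loupe","awl"):
        for r in env.regions_of(n,q): print(q,round(r["confidence"],2),r["rect"])
E
```

```text
pics
{'time_s': 0.0, 'qpos': [68.705, 18.438, -4.014, 83.175, 1.296, 78.541, -3.259], 'joint_velocities': [0.041, 0.005, 0.04, 0.077, -0.016, -0.075, 0.085], 'effort': [0.0, -49.128, -0.404, -31.253, -0.064, 0.044, 0.0], 'tool_pos': [0.244, -0.602, 0.182], 'tool_rot': [-179.892, 0.007, 22.105], 'force': [-0.458, -0.233, -0.133], 'wrist_torque': [0.011, 0.027, 0.012], 'grip_width': 0.087} 0.0187
scene {'fx': 497.259, 'fy': 497.259, 'cx': 312.137, 'cy': 242.341, 'k1': -0.123, 'extrinsics': [[-0.808, -0.401, 0.431, 0.101], [-0.589, 0.528, -0.612, 0.597], [0.018, -0.748, -0.663, 0.864], [0.0, 0.0, 0.0, 1.0]]}
carton 0.74 [263.5, 274.7, 366.6, 352.0]
large_box 0.8 [271.8, 284.0, 317.5, 327.0]
large_box 0.78 [326.2, 208.2, 357.7, 236.1]
large_box 0.61 [152.4, 258.5, 194.5, 297.8]
small_box 0.82 [317.5, 285.9, 353.0, 318.4]
block 0.56 [352.9, 243.2, 402.7, 284.4]
spool 0.63 [348.9, 167.7, 363.0, 185.9]
spool 0.59 [368.6, 194.4, 389.8, 217.9]
spool 0.55 [350.7, 183.5, 362.7, 213.3]
wax_tin 0.73 [301.3, 232.6, 312.1, 248.5]
wax_tin 0.69 [411.9, 226.6, 437.3, 248.7]
loupe 0.62 [301.8, 233.7, 309.7, 249.7]
awl 0.6 [206.0, 325.8, 257.2, 357.4]
top {'fx': 475.655, 'fy': 475.655, 'cx': 318.51, 'cy': 244.329, 'k1': 0.011, 'extrinsics': [[0.024, -0.995, 0.096, 0.56], [-1.0, -0.025, -0.002, -0.172], [0.004, -0.096, -0.995, 0.969], [0.0, 0.0, 0.0, 1.0]]}
carton 0.85 [188.8, 266.8, 291.5, 361.2]
large_box 0.83 [199.9, 271.0, 236.2, 314.2]
large_box 0.73 [353.4, 231.0, 404.4, 269.7]
large_box 0.69 [154.6, 126.7, 208.4, 171.7]
small_box 0.75 [239.4, 309.3, 271.1, 342.9]
block 0.82 [315.7, 300.1, 362.2, 360.9]
block 0.18 [197.6, 270.7, 238.4, 313.6]
spool 0.94 [420.5, 235.1, 449.5, 256.2]
spool 0.74 [422.7, 277.8, 455.5, 294.2]
wax_tin 0.84 [412.3, 341.9, 441.1, 373.3]
loupe 0.74 [323.4, 226.1, 336.6, 242.9]
awl 0.61 [136.5, 220.5, 154.0, 295.6]
```

Run:
```python
import cv2,numpy as np
a=cv2.imread("pics/top0.png")[110:390,110:490]; cv2.imwrite("pics/v1.png",cv2.resize(a,None,fx=2.1,fy=2.1,interpolation=2))
a=cv2.imread("pics/scene0.png")[150:370,130:460]; cv2.imwrite("pics/v2.png",cv2.resize(a,None,fx=2.4,fy=2.4,interpolation=2))
```

```text
(no output)
```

View pics/v1.png

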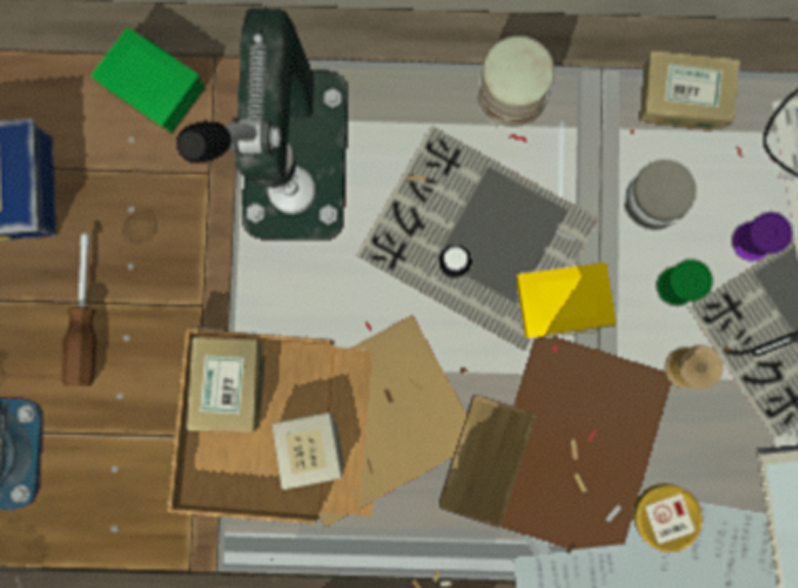

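View pics/v2.png

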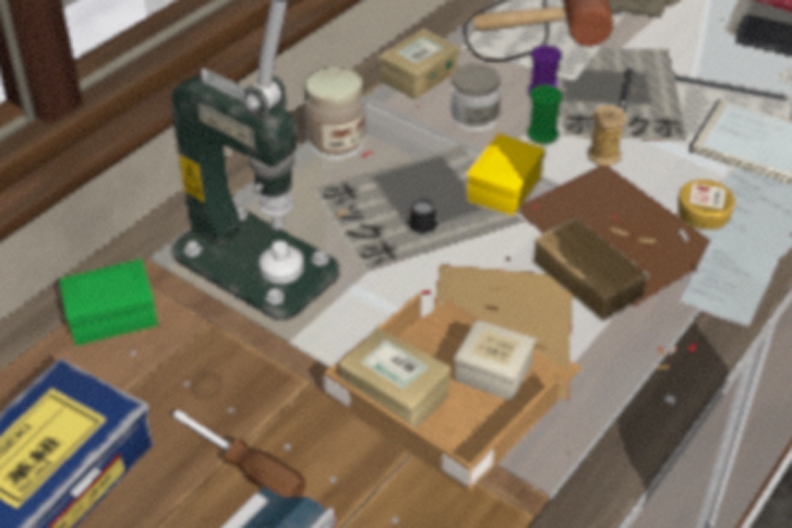

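The top view shows the carton's back to the left (crop x≈180), the large box at crop (225,385) and the small box at (308,450), with the block at (487,460). There are three spools: purple (763,237), green (685,282) and tan (695,367). The tan one is the one described, at full-image px (441,285). The yellow and green boxes are distractors. Next I fit poses to the masks.

```bash
cat > h.py <<'E'
from cell import env
import cv2,numpy as np
from scipy.optimize import minimize
def project(c,P):
    T=np.linalg.inv(c["extrinsics"]); q=np.asarray(P)@T[:3,:3].T+T[:3,3]; s=q[:,:2]/q[:,2:]
    s=s*(1+c["k1"]*(s**2).sum(1,keepdims=True)); return s*[c["fx"],c["fy"]]+[c["cx"],c["cy"]]
def ray(c,uv,z):
    d=(np.array(uv,float)-[c["cx"],c["cy"]])/[c["fx"],c["fy"]]; s=d.copy()
    for _ in range(8): s=d/(1+c["k1"]*(s@s))
    E=np.array(c["extrinsics"]); v=E[:3,:3]@[*s,1]; o=E[:3,3]; return o+v*(z-o[2])/v[2]
def box(x0,x1,y0,y1,z0,z1): return np.array([[x,y,z] for x in(x0,x1) for y in(y0,y1) for z in(z0,z1)])
def bx(a,b,h): return box(-a/2,a/2,-b/2,b/2,0,h)
t=np.linspace(0,6.28,24)
def cyl(r,h): return np.array([[r*np.cos(a),r*np.sin(a),z] for a in t for z in(0,h)])
M=dict(carton=np.vstack([box(-.066,.07,-.085,.085,0,.036),[[-.116,.081,0],[-.116,-.081,0]]]),
 large_box=bx(.064,.087,.042),small_box=bx(.057,.062,.036),block=bx(.06,.11,.035),spool=cyl(.02,.06),wax_tin=cyl(.031,.025),loupe=cyl(.017,.027))
def world(p,P,z=0):
    c,s=np.cos(p[2]),np.sin(p[2]); return np.c_[P[:,0]*c-P[:,1]*s+p[0],P[:,0]*s+P[:,1]*c+p[1],P[:,2]+z]
def draw(pts,S=4):
    m=np.zeros((480*S,640*S),np.uint8); cv2.fillConvexPoly(m,cv2.convexHull(np.round((pts+.5)*S-.5).astype(np.int32)),1); return m
def fit(obs,P,p0,z=0,yaw=True):
    """obs: list of (calib, region). convex hull IoU fit"""
    tg=[]
    for c,r in obs:
        r=r.astype(np.uint8); n,l,st,_=cv2.connectedComponentsWithStats(r); r=l==1+st[1:,4].argmax()
        v,u=np.nonzero(r); tg.append((c,draw(np.c_[u,v].astype(float))))
    def f(q):
        p=[q[0]/100,q[1]/100,q[2]/10 if yaw else 0]; e=0
        for c,m in tg:
            d=draw(project(c,world(p,P,z))); e+=1-(d&m).sum()/(d|m).sum()
        return e/len(tg)
    q0=np.array([p0[0]*100,p0[1]*100,p0[2]*10]); best=None
    for s in(2,.6):
        r=minimize(f,q0,method="Nelder-Mead",options=dict(initial_simplex=np.vstack([q0,q0+np.diag([s,s,2*s])]),xatol=.01,fatol=1e-5)); q0=r.x
    return np.array([q0[0]/100,q0[1]/100,q0[2]/10]),1-r.fun
def near(n,q,xy,h=.03,tol=.06):
    c=env.get_calibration(n); out=[]
    for r in env.regions_of(n,q):
        v,u=np.nonzero(r["region"]); w=ray(c,(u.mean(),v.mean()),h)
        if np.hypot(*(w[:2]-xy))<tol: return c,r["region"]
E
cat > m.py <<'E'
from h import *
import json
for n in("scene","top"): env.read_camera(n)
c=env.get_calibration("top")
G=dict(carton=(240,314,.02,np.pi/2),large_box=(218,292,.03,np.pi/2),small_box=(255,326,.03,np.pi/2+.1),block=(339,330,.02,np.pi/2),spool=(440,285,.04,0),wax_tin=(427,357,.02,0))
out={}
for k,(u,v,z,y) in G.items():
    w=ray(c,(u,v),z); zz=.004 if k=="large_box" else .005 if k=="small_box" else 0
    for cams in(("top",),("scene",),("top","scene")):
        obs=[o for n in cams if (o:=near(n,k,w[:2],z))]
        if not obs: print(k,cams,"none"); continue
        p,s=fit(obs,M[k],[w[0],w[1],y],zz,y!=0); print(k,cams,np.round(p[:2]*1000,1),round(np.degrees(p[2]),1),round(s,3)); out[k]=p.tolist()
C=np.array(out["carton"])
R=np.array([[np.cos(C[2]),np.sin(C[2])],[-np.sin(C[2]),np.cos(C[2])]])
for k in out: print(k,"in carton",np.round(R@(np.array(out[k])[:2]-C[:2])*1000,1),round(np.degrees(out[k][2]-C[2]),1))
json.dump(out,open("p.json","w"))
E
python3 m.py
```

```text
carton ('top',) [513.7  -4.4] 86.8 0.987
carton ('scene',) [511.5  -1.4] 89.7 0.717
carton ('top', 'scene') [513.3  -3.2] 87.7 0.842
large_box ('top',) [550.3  23.1] 88.1 0.903
large_box ('scene',) [549.5  18.8] 77.4 0.798
large_box ('top', 'scene') [550.  22.] 89.7 0.848
small_box ('top',) [491.6 -56.2] 103.0 0.915
small_box ('scene',) [489.4 -54. ] 110.1 0.886
small_box ('top', 'scene') [491.  -55.7] 104.4 0.889
block ('top',) [ 486.5 -222. ] 73.5 0.968
block ('scene',) [ 484.7 -221.4] 68.5 0.919
block ('top', 'scene') [ 486.7 -221.7] 73.2 0.938
spool ('top',) [ 576.3 -412.9] 9.7 0.907
spool ('scene',) [ 578.8 -413.1] -12.4 0.874
spool ('top', 'scene') [ 577.5 -412.4] 12.5 0.888
wax_tin ('top',) [ 437.  -393.3] 9.1 0.925
wax_tin ('scene',) [ 435.9 -394.7] 17.8 0.845
wax_tin ('top', 'scene') [ 436.3 -393.8] 5.5 0.883
carton in carton [0. 0.] 0.0
large_box in carton [ 26.6 -35.6] 2.0
small_box in carton [-53.4  20.2] 16.7
block in carton [-219.5   17.7] -14.5
spool in carton [-406.3  -80.7] -75.2
wax_tin in carton [-393.5   61.2] -82.2
```

```bash
cat >> h.py <<'E'
from scipy.spatial.transform import Rotation as Ro
import json
def rows(wps,start=None):
    """wps: (x,y,z mm, yaw deg, opening mm, n rows, or 0=auto, speed mm/row). Prints rounded rows."""
    if start is None:
        o=env.get_obs(); p=np.array(o["tool_pos"])*1000; y=o["tool_rot"][2]
    else: p,y=np.array(start[:3],float),start[3]
    out=[]
    for x,yy,z,yaw,op,n in wps:
        tgt=np.array([x,yy,z],float); dy=(yaw-y+180)%360-180
        if n==0: n=max(1,int(np.ceil(max(np.linalg.norm(tgt-p)/46,abs(dy)/8.0))))
        y1=y+dy
        for i in range(n):
            k=n-i; a=np.radians(y); d=(tgt-p)/k; tz=round(-np.radians(y1-y)/k,3)
            X=np.array([np.cos(a),np.sin(a),0]); Y=np.array([np.sin(a),-np.cos(a),0]); Z=np.array([0,0,-1])
            s=np.round([d@X,d@Y,d@Z]); p=p+s[0]*X+s[1]*Y+s[2]*Z; y-=np.degrees(tz)
            out.append([op,*s.astype(int).tolist(),0,0,tz])
    for i in range(0,len(out),12): print(json.dumps(out[i:i+12]).replace(" ",""))
    return p,y
CX,CY,CA=513.7,-4.4,86.8
def C2W(x,y):
    a=np.radians(CA); return CX+x*np.cos(a)-y*np.sin(a), CY+x*np.sin(a)+y*np.cos(a)
E
python3 - <<'E'
from h import *
o=env.get_obs(); c=env.get_calibration("wrist")
T=np.eye(4);T[:3,:3]=Ro.from_euler("xyz",o["tool_rot"],degrees=True).as_matrix();T[:3,3]=o["tool_pos"]
print(np.round(np.linalg.inv(T)@c["extrinsics"],3),c["fx"],c["k1"])
rows([(*C2W(-20,0),300,-3.2,87,0)])
E
```

```text
[[ 0.001 -0.97  -0.243  0.066]
 [ 1.     0.001  0.001  0.   ]
 [-0.001 -0.243  0.97  -0.201]
 [ 0.     0.     0.     1.   ]] 340.6201821192441 -0.04800206820378363
[[87,31,-29,-8,0,0,0.029],[87,30,-30,-8,0,0,0.029],[87,29,-31,-8,0,0,0.03],[87,28,-32,-8,0,0,0.029],[87,28,-32,-8,0,0,0.03],[87,27,-33,-8,0,0,0.029],[87,25,-34,-8,0,0,0.03],[87,25,-35,-8,0,0,0.029],[87,23,-35,-8,0,0,0.03],[87,22,-36,-8,0,0,0.029],[87,21,-37,-7,0,0,0.03],[87,20,-37,-8,0,0,0.029]]
[[87,20,-38,-7,0,0,0.03],[87,18,-39,-8,0,0,0.029],[87,17,-39,-7,0,0,0.03]]
```

>>> send_rows --pt "87 32 -29 0 0 0 0.029" --pt "87 31 -30 0 0 0 0.029" --pt "87 30 -31 0 0 0 0.03" --pt "87 29 -32 0 0 0 0.029" --pt "87 29 -32 0 0 0 0.03" --pt "87 28 -33 0 0 0 0.029" --pt "87 27 -34 0 0 0 0.03" --pt "87 26 -35 0 0 0 0.029" --pt "87 25 -35 0 0 0 0.03" --pt "87 24 -36 0 0 0 0.029" --pt "87 23 -37 0 0 0 0.03" --pt "87 22 -37 0 0 0 0.029"

```text
time_s: 3.4
tool_pos: [0.4749, -0.1352, 0.1832]
tool_rot: [180.0, -0.0, 1.8]
force: [0.8, -0.5, -0.0]
grip_width: 0.0869
```

>>> send_rows --pt "87 22 -38 0 0 0 0.03" --pt "87 20 -39 0 0 0 0.029" --pt "87 19 -39 0 0 0 0.03" --pt "87 0 0 0 0 0 0" --pt "87 0 0 0 0 0 0"

```text
time_s: 3.9
tool_pos: [0.535, -0.0195, 0.1828]
tool_rot: [180.0, 0.0, -3.0]
force: [-0.6, -1.3, 0.1]
grip_width: 0.0868
```

```bash
cat > w.py <<'E'
from h import *
import sys
# usage: w.py name  item:cx,cy,ca,z ...   (carton-frame guesses mm/deg)
im=env.read_camera("wrist"); c=env.get_calibration("wrist")
for a in sys.argv[2:]:
    k,g=a.split(":"); g=[float(v) for v in g.split(",")]; w=np.array(C2W(g[0],g[1]))/1000
    b=near("wrist",k,w,.03,.05)
    if not b: print(k,"none"); continue
    p,s=fit([b],M[k],[*w,np.radians(CA+g[2])],g[3]/1000,k!="spool")
    r=np.radians(CA); d=p[:2]*1000-[CX,CY]
    print(k,"world",np.round(p[:2]*1000,1),round(np.degrees(p[2]),1),"carton",np.round([d[0]*np.cos(r)+d[1]*np.sin(r),-d[0]*np.sin(r)+d[1]*np.cos(r)],1),round(np.degrees(p[2])-CA,1),"iou",round(s,3))
    q=cv2.convexHull(project(c,world(p,M[k],g[3]/1000)).astype(np.int32)); im=cv2.polylines(np.ascontiguousarray(im),[q],True,(255,0,0),1)
cv2.imwrite(f"pics/{sys.argv[1]}.png",cv2.resize(im,(800,600),interpolation=2)[:,:,::-1])
o=env.get_obs(); print(round(o["time_s"],2),np.round(o["tool_pos"],4),np.round(o["tool_rot"],1),np.round(o["force"],1),round(o["grip_width"],4))
E
python3 w.py w1 carton:0,0,0,0 large_box:27,-36,0,4 small_box:-53,20,17,5
```

```text
carton world [514.1  -6.1] 87.0 carton [-1.7 -0.5] 0.2 iou 0.85
large_box world [549.1  19. ] 88.8 carton [ 25.4 -34. ] 2.0 iou 0.914
small_box world [490.8 -58.6] 100.1 carton [-55.4  19.8] 13.3 iou 0.928
4.1 [ 0.5345 -0.0224  0.1828] [180.    0.   -3.4] [-0.6  0.3  0.1] 0.0868
```

View pics/w1.png

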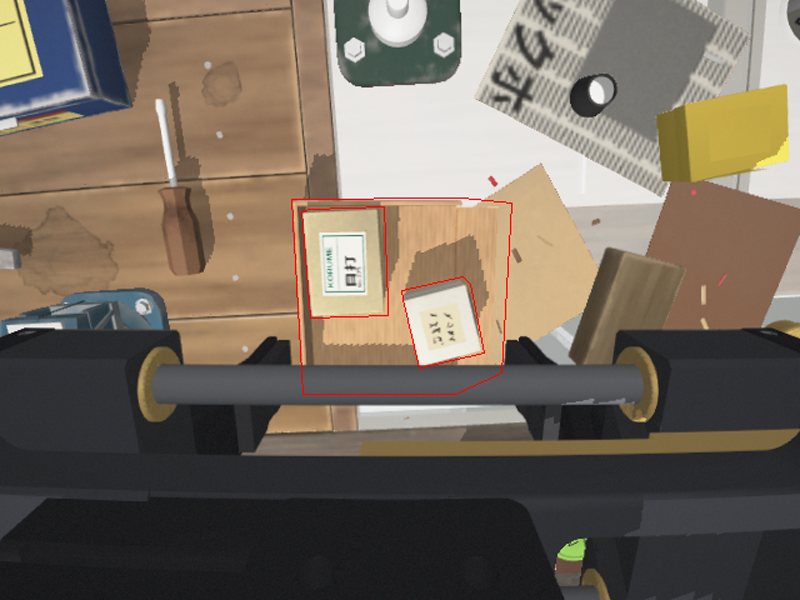

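Run:
```python
from h import *
s=rows([(491,-57,70,12,87,0),(491,-57,16,12,87,2)])
print(s); print()
s=rows([(s[0][0],s[0][1],24,12,50,1),(*C2W(-45,45),24,-3.2,50,5),(*C2W(16,45),24,-3.2,50,4),(*C2W(16,45),17,-3.2,50,1)],(*s[0],s[1]))
print(s)
```

```text
[[87,-14,12,38,0,0,-0.089],[87,-15,11,37,0,0,-0.09],[87,-16,10,38,0,0,-0.089],[87,0,0,27,0,0,-0.0],[87,0,0,27,0,0,-0.0]]
(array([490.50955441, -56.82201624,  15.78113441]), np.float64(11.98737912035945))

[[50,0,0,-8,0,0,-0.0],[50,-4,-3,0,0,0,0.053],[50,-5,-3,0,0,0,0.053],[50,-5,-2,0,0,0,0.053],[50,-4,-2,0,0,0,0.053],[50,-5,-2,0,0,0,0.053],[50,0,-15,0,0,0,0.0],[50,0,-15,0,0,0,0.0],[50,0,-16,0,0,0,0.0],[50,0,-15,0,0,0,0.0],[50,0,0,7,0,0,0.0]]
(array([469.69945529,  13.65720488,  16.78113441]), np.float64(-3.1960024506073648))
```

>>> send_rows --pt "87 -14 12 38 0 0 -0.089" --pt "87 -15 11 37 0 0 -0.09" --pt "87 -16 10 38 0 0 -0.089" --pt "87 0 0 27 0 0 0" --pt "87 0 0 27 0 0 0" --pt "87 0 0 0 0 0 0" --pt "50 0 0 0 0 0 0" --pt "50 0 0 0 0 0 0" --pt "50 0 0 0 0 0 0" --pt "50 0 0 0 0 0 0" --pt "50 0 0 0 0 0 0" --grip_force 15

```text
time_s: 5.2
tool_pos: [0.4915, -0.0553, 0.0165]
tool_rot: [180.0, -0.1, 12.1]
force: [-0.5, -0.0, -0.2]
grip_width: 0.0554
```

>>> send_rows --pt "50 0 0 -8 0 0 0" --pt "50 -5 -3 0 0 0 0.053" --pt "50 -5 -3 0 0 0 0.053" --pt "50 -5 -2 0 0 0 0.053" --pt "50 -5 -2 0 0 0 0.053" --pt "50 -5 -2 0 0 0 0.053" --pt "50 0 -15 0 0 0 0" --pt "50 0 -15 0 0 0 0" --pt "50 0 -15 0 0 0 0" --pt "50 0 -14 0 0 0 0" --pt "50 0 0 0 0 0 0" --pt "50 0 0 0 0 0 0"

```text
time_s: 6.4
tool_pos: [0.4681, 0.0127, 0.0242]
tool_rot: [180.0, -0.0, -3.0]
force: [-0.2, -1.1, -0.8]
grip_width: 0.0498
```

```bash
python3 w.py w2 small_box:16,45,0,12 large_box:26,-35,0,4
```

```text
small_box none
large_box world [548.1  22.8] 88.1 carton [ 29.1 -32.8] 1.3 iou 0.903
6.55 [0.4679 0.0119 0.0239] [180.   -0.   -3.1] [ 0.3  0.3 -0.5] 0.0502
```

View pics/w2.png

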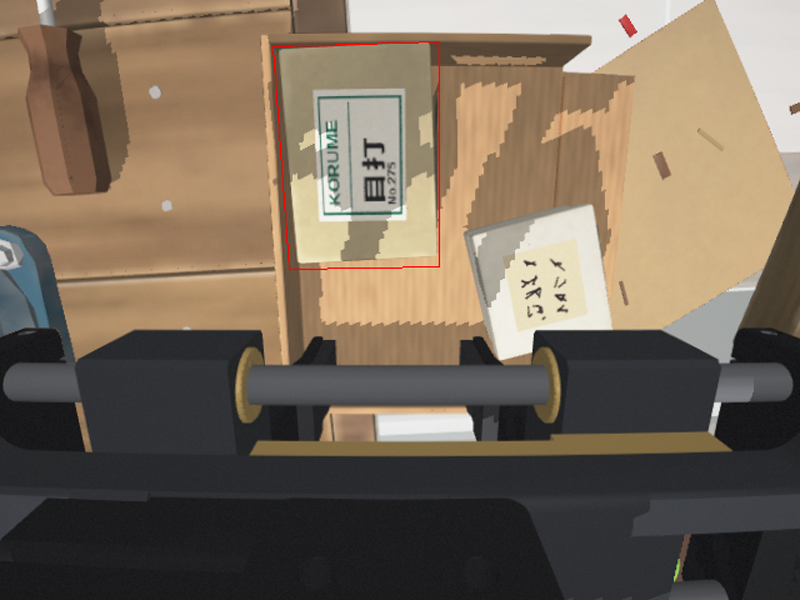

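The fingers hadn't closed fully on the small box, so it stayed where it was, near (540,285) in the picture. I'll re-measure it and grip again with a longer closing time.

```bash
python3 w.py w3 small_box:-53,20,15,4
python3 - <<'E'
from h import *
s=rows([(C2W(16,45)[0]+10,10,80,0,87,2),(491,-57,75,12,87,0),(491,-57,16,12,87,3)])
print(s)
E
```

```text
small_box world [490.2 -54. ] 103.6 carton [-50.8  20.7] 16.8 iou 0.879
6.65 [0.4679 0.0122 0.0238] [180.    0.   -3.1] [ 1.  -0.6 -0.3] 0.05
[[87,6,1,-28,0,0,-0.027],[87,6,1,-28,0,0,-0.027],[87,6,33,2,0,0,-0.105],[87,2,34,3,0,0,-0.105],[87,0,0,20,0,0,0.0],[87,0,0,19,0,0,0.0],[87,0,0,20,0,0,0.0]]
(array([491.28838821, -56.94004662,  15.83345288]), np.float64(12.007304300218934))
```

>>> send_rows --pt "87 6 1 -28 0 0 -0.027" --pt "87 6 1 -28 0 0 -0.027" --pt "87 6 33 2 0 0 -0.105" --pt "87 2 34 3 0 0 -0.105" --pt "87 0 0 0 0 0 0" --pt "87 0 0 0 0 0 0" --pt "87 0 0 20 0 0 0" --pt "87 0 0 19 0 0 0" --pt "87 0 0 20 0 0 0"

```text
time_s: 7.55
tool_pos: [0.4915, -0.0549, 0.0154]
tool_rot: [180.0, -0.0, 12.1]
force: [-0.6, -0.1, -0.1]
grip_width: 0.0868
```

>>> send_rows --pt "45 0 0 0 0 0 0" --pt "45 0 0 0 0 0 0" --pt "45 0 0 0 0 0 0" --pt "45 0 0 0 0 0 0" --pt "45 0 0 0 0 0 0" --pt "45 0 0 0 0 0 0" --pt "45 0 0 0 0 0 0" --pt "45 0 0 0 0 0 0" --grip_force 15

```text
time_s: 8.35
tool_pos: [0.4915, -0.0561, 0.0159]
tool_rot: [180.0, -0.0, 12.1]
force: [-0.3, 0.0, 0.6]
grip_width: 0.0457
```

Run:
```python
from h import *
a=env.read_camera("scene")[190:370,230:430]; b=env.read_camera("top")[230:410,150:350]
cv2.imwrite("pics/v4.png",cv2.resize(np.hstack([a,b]),(800,360),interpolation=2)[:,:,::-1])
```

```text
(no output)
```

View pics/v4.png

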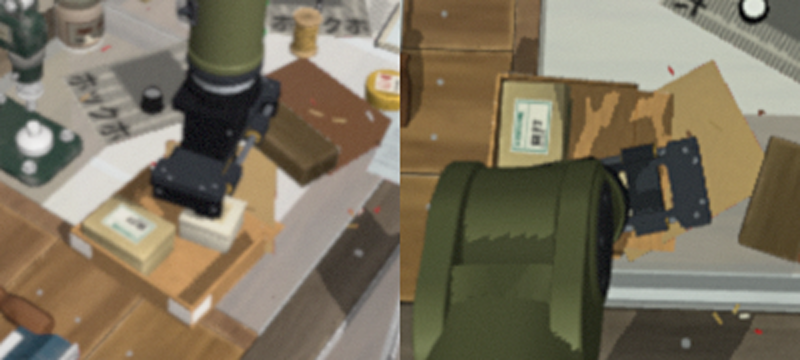

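Run:
```python
from h import *
o=env.get_obs(); p=np.array(o["tool_pos"])
for n in("scene","top","wrist"):
    c=env.get_calibration(n); print(n,project(c,[p,p+[0,0,.04],[.491,-.056,.04]]).round(0).tolist())
print(np.round(env.get_calibration("wrist")["extrinsics"],3).tolist())
for n in("scene","wrist"):
    env.read_camera(n)
    for r in env.regions_of(n,"small_box"): print(n,r["rect"],r["confidence"])
    b=near(n,"small_box",(.491,-.056),.03,.06)
    if b: print(fit([b],M["small_box"],[.491,-.056,1.8],.004))
im=env.read_camera("wrist"); cv2.imwrite("pics/v5.png",im[:,:,::-1])
```

```text
scene [[336.0, 301.0], [337.0, 289.0], [336.0, 294.0]]
top [[257.0, 324.0], [255.0, 325.0], [256.0, 325.0]]
wrist [[317.0, 266.0], [317.0, 291.0], [317.0, 280.0]]
[[0.21, -0.948, -0.237, 0.556], [-0.978, -0.204, -0.052, -0.042], [0.001, 0.242, -0.97, 0.217], [0.0, 0.0, 0.0, 1.0]]
scene [321.8, 290.0, 352.3, 317.6] 0.69
(array([ 0.48892394, -0.05379981,  1.91072865]), np.float64(0.7420942181055069))
wrist [265.1, 216.4, 370.7, 327.6] 0.88
wrist [575.4, 0.0, 639.5, 39.9] 0.19
(array([ 0.48991918, -0.05644915,  1.81338674]), np.float64(0.6153346902324036))
```

View pics/v5.png

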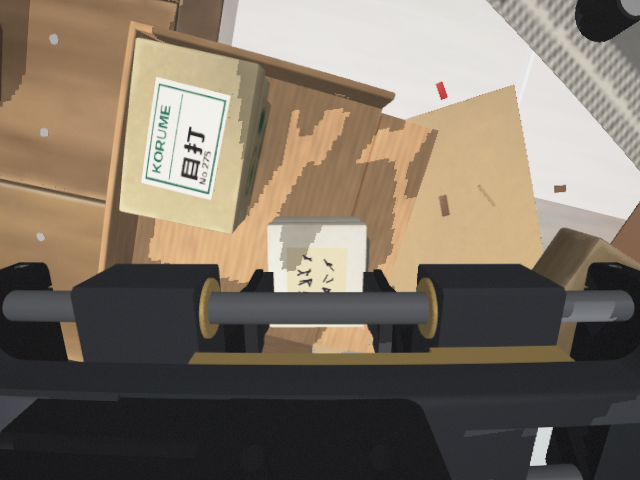

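>>> send_rows --pt "30 0 0 0 0 0 0" --pt "30 0 0 0 0 0 0" --pt "30 0 0 0 0 0 0" --pt "30 0 0 0 0 0 0" --grip_force 15

```text
time_s: 9.2
tool_pos: [0.4914, -0.0561, 0.0158]
tool_rot: [180.0, 0.0, 12.1]
force: [0.0, 0.4, -0.3]
grip_width: 0.0312
```

Run:
```python
from h import *
im=env.read_camera("wrist")[180:400,180:460]; b=env.read_camera("scene")[235:335,280:390]
o=env.get_obs(); p=np.array(o["tool_pos"]); y=np.radians(o["tool_rot"][2]); Y=np.array([np.sin(y),-np.cos(y),0])
c=env.get_calibration("wrist"); w=o["grip_width"]/2
print(o["grip_width"],project(c,[p-w*Y,p+w*Y,p-w*Y+[0,0,.03],p+w*Y+[0,0,.03]]).round().tolist())
cv2.imwrite("pics/v6.png",np.hstack([cv2.resize(im,(440,346)),cv2.resize(b,(360,346))])[:,:,::-1])
```

```text
0.030125948275533075 [[293.0, 266.0], [342.0, 266.0], [289.0, 283.0], [346.0, 283.0]]
```

View pics/v6.png

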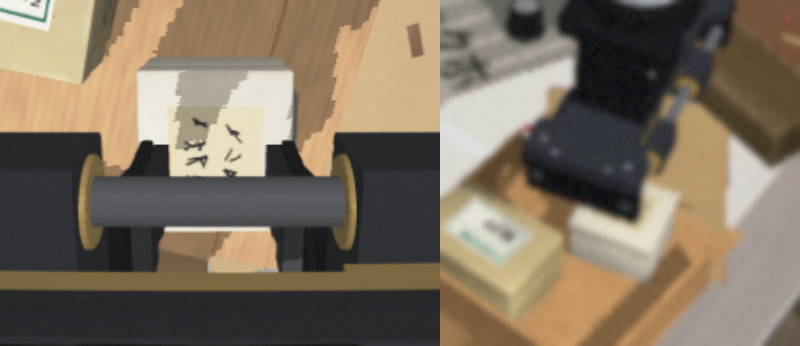

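Run:
```python
from h import *
o=env.get_obs(); p=np.array(o["tool_pos"]); a=np.radians(o["tool_rot"][2]); X=np.array([np.cos(a),np.sin(a),0]);Y=np.array([np.sin(a),-np.cos(a),0])
c=env.get_calibration("scene")
for dz in(0,.03): 
  print(dz,project(c,[p+sx*.0375*X-sy*Y*.095+[0,0,.07+dz] for sx in(-1,1) for sy in (1,-1)]).round().tolist())
env.read_camera("wrist"); c=env.get_calibration("wrist")
b=near("wrist","large_box",(.549,.021),.04); 
for z in(-.04,-.03,-.02,-.01,.004,.014): print(z,fit([b],M["large_box"],[.549,.021,1.54],z))
```

```text
0 [[337.0, 315.0], [368.0, 257.0], [303.0, 304.0], [338.0, 248.0]]
0.03 [[338.0, 305.0], [369.0, 247.0], [304.0, 294.0], [338.0, 238.0]]
-0.04 (array([0.55748221, 0.04354462, 1.56401867]), np.float64(0.746087169754995))
-0.03 (array([0.55503201, 0.03835554, 1.55719889]), np.float64(0.8085158559437465))
-0.02 (array([0.55325152, 0.0324493 , 1.55891018]), np.float64(0.8790384912660381))
-0.01 (array([0.55040643, 0.02760999, 1.56511134]), np.float64(0.9556001084869788))
0.004 (array([0.54868635, 0.02065218, 1.55210256]), np.float64(0.9112261136824714))
0.014 (array([0.54661632, 0.01524272, 1.55704918]), np.float64(0.8255382935730543))
```

>>> send_rows --pt "87 0 0 0 0 0 0" --pt "87 0 0 0 0 0 0" --pt "87 0 0 0 0 0 0" --pt "87 0 0 0 0 0 0" --pt "87 0 0 0 0 0 0" --pt "87 0 0 0 0 0 0" --pt "87 0 0 0 0 0 0" --pt "87 0 0 0 0 0 0" --pt "87 0 0 0 0 0 0" --pt "87 0 0 3 0 0 0" --pt "87 0 0 3 0 0 0" --pt "87 0 0 3 0 0 0"

```text
time_s: 10.6
tool_pos: [0.4912, -0.0561, 0.0064]
tool_rot: [-180.0, 0.0, 12.1]
force: [0.5, -0.4, -0.3]
grip_width: 0.0866
```

>>> send_rows --pt "87 0 0 3 0 0 0" --pt "87 0 0 3 0 0 0" --pt "87 0 0 0 0 0 0"

```text
time_s: 10.9
tool_pos: [0.491, -0.056, 0.0003]
tool_rot: [-180.0, 0.1, 12.1]
force: [0.2, -0.3, -0.7]
grip_width: 0.0868
```

>>> send_rows --pt "87 0 0 4 0 0 0" --pt "87 0 0 4 0 0 0" --pt "87 0 0 4 0 0 0" --pt "87 0 0 0 0 0 0"

```text
time_s: 11.3
tool_pos: [0.4908, -0.056, -0.0119]
tool_rot: [-180.0, 0.1, 12.1]
force: [-0.7, 0.0, -0.9]
grip_width: 0.0872
```

Run:
```python
from h import *
env.read_camera("wrist"); c=env.get_calibration("wrist"); print(c["extrinsics"][:3][2],env.get_obs()["tool_pos"])
b=near("wrist","large_box",(.549,.021),.04)
for z in(-.04,-.03,-.02,-.01,0): print(z,fit([b],M["large_box"],[.549,.021,1.54],z))
```

```text
[ 3.42325902e-04  2.43159085e-01 -9.69986362e-01  1.89455147e-01] [ 0.4910635  -0.05602858 -0.01156105]
-0.04 (array([0.55974345, 0.04890621, 1.56133483]), np.float64(0.7018201772742915))
-0.03 (array([0.557281  , 0.04238021, 1.56291612]), np.float64(0.767980942321139))
-0.02 (array([0.5546495 , 0.03580854, 1.56035308]), np.float64(0.8457342644337614))
-0.01 (array([0.55179997, 0.02926892, 1.56575547]), np.float64(0.933840564350287))
0 (array([0.54984724, 0.02368689, 1.55126967]), np.float64(0.9590679606104101))
```

>>> send_rows --pt "87 0 0 3 0 0 0" --pt "87 0 0 3 0 0 0" --pt "87 0 0 0 0 0 0"

```text
time_s: 11.7
tool_pos: [0.491, -0.0561, -0.0176]
tool_rot: [-180.0, 0.0, 12.1]
force: [-0.4, -0.3, -0.3]
grip_width: 0.0869
```

>>> send_rows --pt "40 0 0 0 0 0 0" --pt "40 0 0 0 0 0 0" --pt "40 0 0 0 0 0 0" --pt "40 0 0 0 0 0 0" --pt "40 0 0 0 0 0 0" --pt "40 0 0 0 0 0 0" --pt "40 0 0 0 0 0 0" --grip_force 15

```text
time_s: 12.4
tool_pos: [0.4915, -0.0561, -0.0171]
tool_rot: [180.0, -0.0, 12.1]
force: [-0.5, -0.3, 0.5]
grip_width: 0.0558
```

Run:
```python
from h import *
im=env.read_camera("wrist")[160:400,180:460]; b=env.read_camera("scene")[235:335,280:390]
cv2.imwrite("pics/v7.png",np.hstack([cv2.resize(im,(440,377)),cv2.resize(b,(360,377))])[:,:,::-1])
```

```text
(no output)
```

View pics/v7.png

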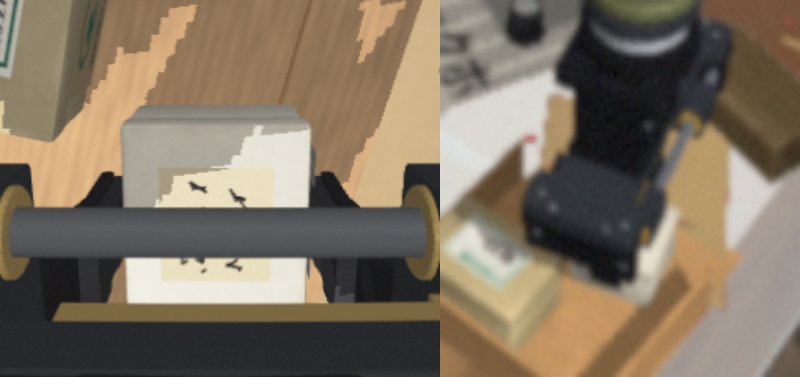

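>>> send_rows --pt "40 0 0 -8 0 0 0" --pt "40 -5 -3 0 0 0 0.053" --pt "40 -5 -3 0 0 0 0.053" --pt "40 -5 -2 0 0 0 0.053" --pt "40 -4 -2 0 0 0 0.053" --pt "40 -4 -2 0 0 0 0.053" --pt "40 0 0 0 0 0 0" --pt "40 0 -15 0 0 0 0" --pt "40 0 -15 0 0 0 0" --pt "40 0 -15 0 0 0 0" --pt "40 0 -15 0 0 0 0" --pt "40 0 0 0 0 0 0"

```text
time_s: 13.7
tool_pos: [0.471, 0.0153, -0.0088]
tool_rot: [-179.9, -0.0, -2.8]
force: [-1.1, -0.3, -0.8]
grip_width: 0.056
```

```bash
python3 w.py w4 small_box:16,45,0,6 large_box:26,-35,0,-3
```

```text
small_box world [468.2  13.8] 87.0 carton [15.6 46.4] 0.2 iou 0.487
large_box world [550.5  20. ] 89.6 carton [ 26.4 -35.4] 2.8 iou 0.973
13.85 [ 0.4705  0.0122 -0.0091] [180.    0.   -3.1] [ 0.3 -0.8 -0.9] 0.0561
```

View pics/w4.png

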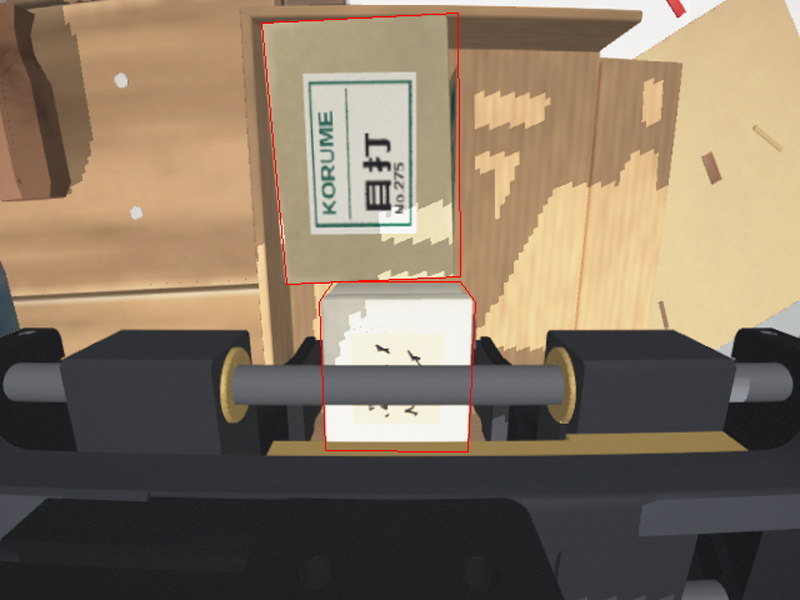

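The small box is held square in its slot beside the large box, around (395,360). I'll lower it and release it.

>>> send_rows --pt "40 0 0 4 0 0 0" --pt "40 0 0 4 0 0 0" --pt "40 0 0 0 0 0 0" --pt "62 0 0 0 0 0 0" --pt "62 0 0 0 0 0 0" --pt "62 0 0 0 0 0 0"

```text
time_s: 14.45
tool_pos: [0.4704, 0.0131, -0.0172]
tool_rot: [180.0, 0.0, -3.1]
force: [-0.1, -0.1, 0.6]
grip_width: 0.0616
```

Run:
```python
from h import *
print(np.round(env.get_obs()["qpos"],0))
for ya in(86.8,-93.2):
    s=rows([(*np.array(C2W(16,45))+[.5,-1],55,-3.2,62,2),(*C2W(-45,-38),55,ya,12,0),(*C2W(-45,-38),-14,ya,12,3)]); print(s)
```

```text
[  27.   11.  -34.  119.    8.   52. -104.]
[[62,0,0,-36,0,0,0.001],[62,0,0,-36,0,0,0.001],[12,7,5,0,0,0,-0.131],[12,6,6,0,0,0,-0.131],[12,5,7,0,0,0,-0.131],[12,4,7,0,0,0,-0.131],[12,4,8,0,0,0,-0.131],[12,2,8,0,0,0,-0.131],[12,1,8,0,0,0,-0.131],[12,0,9,0,0,0,-0.131],[12,-1,8,0,0,0,-0.131],[12,-2,8,0,0,0,-0.131]]
[[12,-3,8,0,0,0,-0.131],[12,-3,8,0,0,0,-0.13],[12,0,0,23,0,0,-0.0],[12,0,0,23,0,0,-0.0],[12,0,0,23,0,0,-0.0]]
(array([548.68166718, -51.1712817 , -14.22662005]), np.float64(86.79406458286644))
[[62,0,0,-36,0,0,0.001],[62,0,0,-36,0,0,0.001],[12,7,5,0,0,0,0.131],[12,7,4,0,0,0,0.131],[12,8,3,0,0,0,0.131],[12,8,2,0,0,0,0.131],[12,8,1,0,0,0,0.131],[12,9,0,0,0,0,0.131],[12,8,-1,0,0,0,0.131],[12,8,-3,0,0,0,0.131],[12,8,-4,0,0,0,0.131],[12,7,-4,0,0,0,0.13]]
[[12,7,-6,0,0,0,0.131],[12,6,-6,0,0,0,0.13],[12,0,0,23,0,0,0.0],[12,0,0,23,0,0,0.0],[12,0,0,23,0,0,0.0]]
(array([549.25910867, -51.27420757, -14.22662005]), np.float64(-93.17197886772512))
```

>>> send_rows --pt "62 0 0 -36 0 0 0" --pt "62 0 0 -36 0 0 0" --pt "12 7 5 0 0 0 -0.131" --pt "12 6 6 0 0 0 -0.131" --pt "12 5 7 0 0 0 -0.131" --pt "12 4 7 0 0 0 -0.131" --pt "12 4 8 0 0 0 -0.131" --pt "12 2 8 0 0 0 -0.131" --pt "12 1 8 0 0 0 -0.131" --pt "12 0 9 0 0 0 -0.131" --pt "12 -1 8 0 0 0 -0.131" --pt "12 -2 8 0 0 0 -0.131"

```text
time_s: 15.65
tool_pos: [0.5351, -0.0415, 0.0548]
tool_rot: [-180.0, 0.0, 72.3]
force: [-0.1, 1.9, 0.5]
grip_width: 0.0123
```

>>> send_rows --pt "12 -3 8 0 0 0 -0.131" --pt "12 -3 8 0 0 0 -0.13" --pt "12 0 0 23 0 0 0" --pt "12 0 0 23 0 0 0" --pt "12 0 0 20 0 0 0" --pt "12 0 0 0 0 0 0"

```text
time_s: 16.25
tool_pos: [0.5461, -0.0508, -0.0139]
tool_rot: [-179.7, -0.0, 86.9]
force: [-0.0, 0.2, -1.3]
grip_width: 0.0123
```

>>> send_rows --pt "12 0 0 3 0 0 0" --pt "12 0 0 3 0 0 0" --pt "12 0 0 0 0 0 0"

```text
time_s: 16.55
tool_pos: [0.5494, -0.0511, -0.0165]
tool_rot: [179.9, 0.0, 86.9]
force: [0.3, -0.2, -0.0]
grip_width: 0.0121
```

>>> send_rows --pt "12 0 0 3 0 0 0" --pt "12 0 0 2 0 0 0" --pt "12 0 0 0 0 0 0"

```text
time_s: 16.85
tool_pos: [0.5487, -0.0511, -0.0223]
tool_rot: [-180.0, 0.0, 86.9]
force: [0.4, 0.3, -0.3]
grip_width: 0.0122
```

>>> send_rows --pt "12 0 0 2 0 0 0" --pt "12 0 0 2 0 0 0" --pt "12 0 0 0 0 0 0"

```text
time_s: 17.15
tool_pos: [0.5485, -0.051, -0.0265]
tool_rot: [-180.0, 0.0, 86.9]
force: [-0.3, -0.2, -0.7]
grip_width: 0.0119
```

>>> send_rows --pt "12 8 0 0 0 0 0" --pt "12 8 0 0 0 0 0" --pt "12 6 0 0 0 0 0" --pt "12 4 0 0 0 0 0" --pt "12 2 0 0 0 0 0" --pt "12 2 0 0 0 0 0" --pt "12 2 0 0 0 0 0" --pt "12 2 0 0 0 0 0" --pt "12 2 0 0 0 0 0"

```text
time_s: 18.05
tool_pos: [0.5507, -0.0155, -0.0262]
tool_rot: [-180.0, 0.0, 86.9]
force: [0.3, -1.0, 1.5]
grip_width: 0.0122
```

>>> send_rows --pt "12 1 0 0 0 0 0" --pt "12 1 0 0 0 0 0" --pt "12 0 0 0 0 0 0"

```text
time_s: 18.35
tool_pos: [0.5509, -0.0129, -0.0262]
tool_rot: [180.0, -0.0, 86.9]
force: [0.1, -0.5, 0.4]
grip_width: 0.0121
```

>>> send_rows --pt "12 1 0 0 0 0 0" --pt "12 1 0 0 0 0 0" --pt "12 0 0 0 0 0 0"

```text
time_s: 18.65
tool_pos: [0.5505, -0.0119, -0.0262]
tool_rot: [-179.9, 0.1, 86.9]
force: [-2.5, -3.5, 2.4]
grip_width: 0.0121
```

```bash
python3 w.py w5 large_box:32,-35,0,-4 small_box:16,45,0,-4
```

```text
large_box world [551.7  28.5] 87.2 carton [ 35.  -36.1] 0.4 iou 0.912
small_box world [465.2  15.5] 96.2 carton [17.2 49.6] 9.4 iou 0.662
18.8 [ 0.5505 -0.012  -0.0262] [-1.799e+02  1.000e-01  8.690e+01] [-3.2 -4.8  2.4] 0.0121
```

View pics/w5.png

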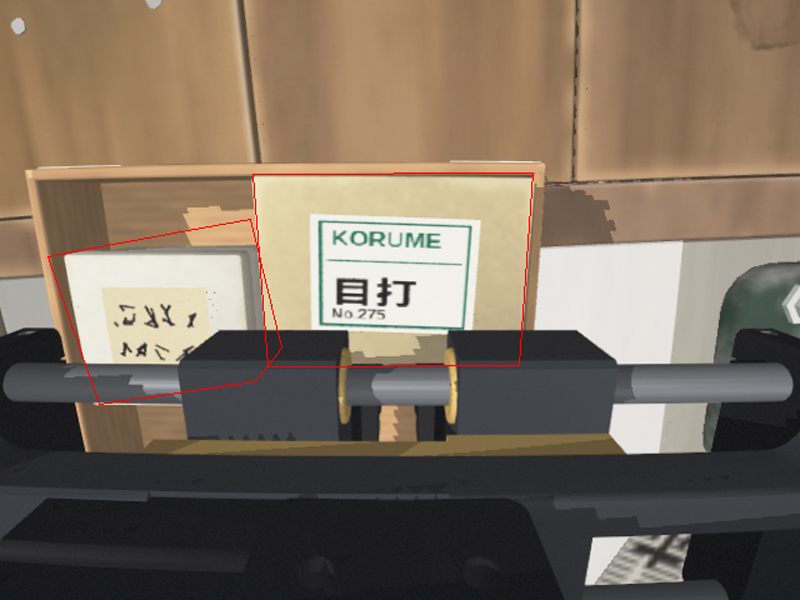

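>>> send_rows --pt "12 -17 0 0 0 0 0" --pt "12 -18 0 0 0 0 0" --pt "25 0 -27 0 0 0 0" --pt "25 0 -27 0 0 0 0" --pt "25 0 -28 0 0 0 0" --pt "25 0 0 0 0 0 0" --pt "25 8 0 0 0 0 0" --pt "25 8 0 0 0 0 0" --pt "25 5 0 0 0 0 0" --pt "25 3 0 0 0 0 0" --pt "25 3 0 0 0 0 0" --pt "25 3 0 0 0 0 0"

```text
time_s: 20.0
tool_pos: [0.4691, -0.0114, -0.0262]
tool_rot: [180.0, -0.0, 86.9]
force: [0.2, -0.6, -0.1]
grip_width: 0.0251
```

>>> send_rows --pt "25 3 0 0 0 0 0" --pt "25 3 0 0 0 0 0" --pt "25 2 0 0 0 0 0" --pt "25 2 0 0 0 0 0" --pt "25 0 0 0 0 0 0"

```text
time_s: 20.5
tool_pos: [0.4694, -0.0024, -0.0262]
tool_rot: [180.0, 0.1, 86.9]
force: [0.1, -3.8, 0.8]
grip_width: 0.0254
```

>>> send_rows --pt "25 1 0 0 0 0 0" --pt "25 1 0 0 0 0 0" --pt "25 0 0 0 0 0 0"

```text
time_s: 20.8
tool_pos: [0.4694, -0.0025, -0.0262]
tool_rot: [-180.0, 0.2, 86.8]
force: [-0.0, -7.6, 0.3]
grip_width: 0.025
```

Run:
```python
from h import *
s=rows([(*C2W(-40,45),-26,86.8,25,1),(*C2W(-45,45),45,86.8,25,2),(487,-222,45,-16.5,87,0),(487,-222,-20,-16.5,87,3)]); print(s)
```

```text
[[25,-39,-1,0,0,0,0.001],[25,-3,0,-36,0,0,-0.0],[25,-2,0,-35,0,0,-0.0],[87,-13,2,0,0,0,0.139],[87,-13,4,0,0,0,0.139],[87,-12,6,0,0,0,0.139],[87,-11,8,0,0,0,0.139],[87,-10,9,0,0,0,0.139],[87,-9,10,0,0,0,0.138],[87,-7,12,0,0,0,0.139],[87,-6,12,0,0,0,0.138],[87,-4,13,0,0,0,0.139]]
[[87,-2,14,0,0,0,0.138],[87,0,14,0,0,0,0.139],[87,2,13,0,0,0,0.138],[87,4,13,0,0,0,0.139],[87,0,0,22,0,0,-0.0],[87,0,0,21,0,0,-0.0],[87,0,1,22,0,0,-0.0]]
(array([ 486.9856207 , -222.49928297,  -20.1596067 ]), np.float64(-16.521583430690022))
```

>>> send_rows --pt "25 -39 -1 0 0 0 0" --pt "25 -3 0 -36 0 0 0" --pt "25 -2 0 -35 0 0 0" --pt "87 -13 2 0 0 0 0.139" --pt "87 -13 4 0 0 0 0.139" --pt "87 -12 6 0 0 0 0.139" --pt "87 -11 8 0 0 0 0.139" --pt "87 -10 9 0 0 0 0.139" --pt "87 -9 10 0 0 0 0.138" --pt "87 -7 12 0 0 0 0.139" --pt "87 -6 12 0 0 0 0.138" --pt "87 -4 13 0 0 0 0.139"

```text
time_s: 22.0
tool_pos: [0.4805, -0.1636, 0.0446]
tool_rot: [-179.9, -0.0, 15.0]
force: [0.3, 0.5, 0.2]
grip_width: 0.0846
```

>>> send_rows --pt "87 -2 14 0 0 0 0.138" --pt "87 0 14 0 0 0 0.139" --pt "87 2 13 0 0 0 0.138" --pt "87 4 13 0 0 0 0.139" --pt "87 0 0 0 0 0 0" --pt "87 0 0 0 0 0 0"

```text
time_s: 22.6
tool_pos: [0.4879, -0.2174, 0.0446]
tool_rot: [-179.9, 0.0, -16.2]
force: [-0.4, -0.7, -0.6]
grip_width: 0.0869
```

```bash
python3 w.py w6 block:-219,17.7,-14,-8;  python3 - <<'E'
from h import *
env.read_camera("top"); b=near("top","block",(.4865,-.222),.02)
if b: print(fit([b],M["block"],[.4865,-.222,1.28],0))
for k,z in(("large_box",.004),("small_box",.004)):
    b=near("top",k,{"large_box":(.552,.027),"small_box":(.471,.032)}[k],.03,.03)
    if b: p,s=fit([b],M[k],[.55 if k[0]=="l" else .47,.03,1.5],z); print(k,p[:2]*1000,np.degrees(p[2]),s)
E
```

```text
block world [ 486.2 -222.1] 73.3 carton [-218.9   15.3] -13.5 iou 0.746
22.7 [ 0.4879 -0.2171  0.0447] [-180.     0.   -16.2] [ 0.8 -0.5  0.1] 0.0876
(array([ 0.49287173, -0.22355601,  1.25436187]), np.float64(0.21184876247777928))
large_box [551.60256879  28.87615823] 86.51790962646386 0.9478289765175011
small_box [470.68140319  36.32711133] 87.43857946004513 0.9411601904129304
```

>>> send_rows --pt "87 0 5 22 0 0 0" --pt "87 0 0 22 0 0 0" --pt "87 0 0 21 0 0 0" --pt "87 0 0 4 0 0 0" --pt "87 0 0 2 0 0 0" --pt "87 0 0 0 0 0 0"

```text
time_s: 23.5
tool_pos: [0.4871, -0.2235, -0.0254]
tool_rot: [180.0, -0.1, -16.4]
force: [-0.2, -0.6, 0.4]
grip_width: 0.0871
```

>>> send_rows --pt "87 0 0 2 0 0 0" --pt "87 0 0 2 0 0 0" --pt "87 0 0 0 0 0 0"

```text
time_s: 23.8
tool_pos: [0.4865, -0.2235, -0.0299]
tool_rot: [180.0, -0.0, -16.4]
force: [1.1, 0.3, 0.4]
grip_width: 0.0871
```

Still no counter contact. I'll grip here and see.

>>> send_rows --pt "40 0 0 0 0 0 0" --pt "40 0 0 0 0 0 0" --pt "40 0 0 0 0 0 0" --pt "40 0 0 0 0 0 0" --pt "40 0 0 0 0 0 0" --pt "40 0 0 0 0 0 0" --pt "40 0 0 0 0 0 0" --grip_force 25

```text
time_s: 24.5
tool_pos: [0.4865, -0.2233, -0.0301]
tool_rot: [-180.0, -0.0, -16.4]
force: [0.0, -0.2, 1.3]
grip_width: 0.0596
```

Run:
```python
from h import *
s=rows([(487,-222,-14,-16.4,40,1),(*C2W(-120,-22),-14,-3.2,40,4),(*C2W(-47,-22),-12,-3.2,40,4)]); print(s,C2W(-47,-22))
```

```text
[[40,0,-1,-16,0,0,0.0],[40,3,-26,0,0,0,-0.058],[40,5,-26,0,0,0,-0.057],[40,6,-26,0,0,0,-0.058],[40,8,-25,0,0,0,-0.057],[40,0,-18,-1,0,0,-0.0],[40,0,-18,0,0,0,-0.0],[40,0,-19,-1,0,0,-0.0],[40,0,-18,0,0,0,-0.0]]
(array([532.95712842, -52.58659972, -12.12018954]), np.float64(-3.217082356337836)) (np.float64(533.0420860773249), np.float64(-52.55478902640271))
```

>>> send_rows --pt "40 0 -1 -16 0 0 0" --pt "40 3 -26 0 0 0 -0.058" --pt "40 5 -26 0 0 0 -0.057" --pt "40 6 -26 0 0 0 -0.058" --pt "40 8 -25 0 0 0 -0.057" --pt "40 0 0 0 0 0 0" --pt "40 0 -18 0 0 0 0" --pt "40 0 -18 0 0 0 0" --pt "40 0 -18 0 0 0 0" --pt "40 0 -18 0 0 0 0" --pt "40 0 0 0 0 0 0"

```text
time_s: 25.6
tool_pos: [0.5326, -0.0503, -0.0144]
tool_rot: [-179.9, 0.0, -3.0]
force: [0.7, 0.1, -1.5]
grip_width: 0.06
```

>>> send_rows --pt "40 0 2 5 0 0 0" --pt "40 0 0 5 0 0 0" --pt "40 1 0 0 0 0 0" --pt "40 1 0 0 0 0 0" --pt "40 0 0 0 0 0 0"

```text
time_s: 26.1
tool_pos: [0.5351, -0.0563, -0.0241]
tool_rot: [180.0, -0.0, -3.3]
force: [0.5, 0.5, -1.7]
grip_width: 0.0598
```

```bash
python3 w.py w7 block:-48,-22,0,-4 large_box:34,-37,0,-4
```

```text
block world [534.3 -56.6] 87.5 carton [-51.  -23.5] 0.7 iou 0.509
large_box world [552.6  32. ] 92.5 carton [ 38.5 -36.8] 5.7 iou 0.561
26.25 [ 0.5349 -0.0559 -0.024 ] [180.   -0.   -3.2] [ 0.3 -0.4 -1.6] 0.0597
```

View pics/w7.png

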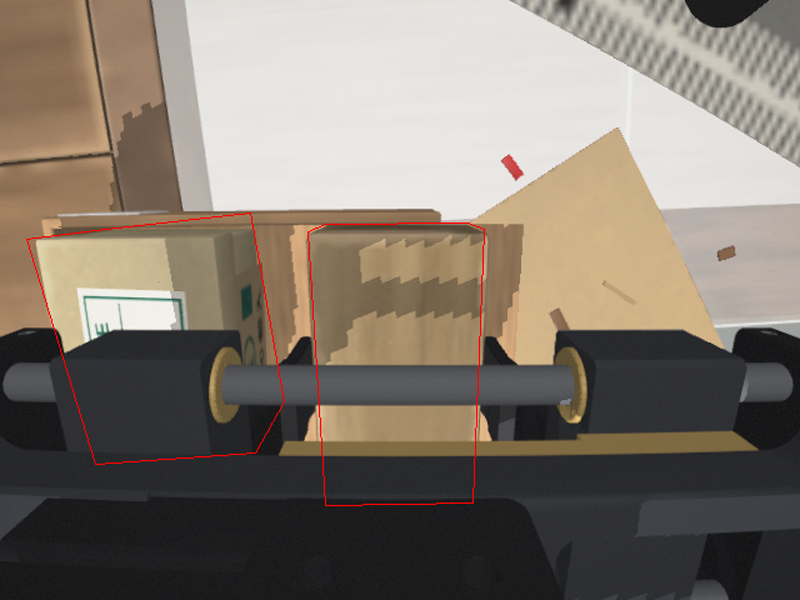

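The block sits square across the front, close to the far side wall; its top edge is at y≈228 in the picture and the wall's at y≈215. I'll slide it to light wall contact.

>>> send_rows --pt "40 1 0 1 0 0 0" --pt "40 1 0 0 0 0 0" --pt "40 0 0 0 0 0 0"

```text
time_s: 26.55
tool_pos: [0.5368, -0.0559, -0.0252]
tool_rot: [180.0, 0.0, -3.2]
force: [-0.8, -0.3, -1.6]
grip_width: 0.0599
```

>>> send_rows --pt "40 1 0 0 0 0 0" --pt "40 0 0 0 0 0 0"

```text
time_s: 26.75
tool_pos: [0.5367, -0.0559, -0.0254]
tool_rot: [180.0, 0.1, -3.2]
force: [-3.9, 0.4, 0.7]
grip_width: 0.0599
```

Run:
```python
from h import *
s=rows([(535.5,-56,50,-3.2,66,2),(*C2W(-108,-26),50,86.8,40,0),(*C2W(-108,-26),-23,86.8,40,3)],(535.5,-56,-25,-3.2)); print(s)
```

```text
[[66,0,0,-38,0,0,-0.0],[66,0,0,-37,0,0,-0.0],[40,0,5,0,0,0,-0.131],[40,-1,5,0,0,0,-0.131],[40,-1,5,0,0,0,-0.131],[40,-2,4,0,0,0,-0.131],[40,-2,4,0,0,0,-0.131],[40,-3,4,0,0,0,-0.131],[40,-3,4,0,0,0,-0.131],[40,-4,3,0,0,0,-0.131],[40,-4,2,0,0,0,-0.131],[40,-4,2,0,0,0,-0.131]]
[[40,-5,2,0,0,0,-0.13],[40,-4,1,0,0,0,-0.131],[40,0,0,24,0,0,0.0],[40,0,0,24,0,0,0.0],[40,0,0,25,0,0,0.0]]
(array([ 534.12262163, -113.43032029,  -23.        ]), np.float64(86.81166961505232))
```

>>> send_rows --pt "66 -1 0 0 0 0 0" --pt "66 0 0 0 0 0 0" --pt "66 0 0 0 0 0 0"

```text
time_s: 27.05
tool_pos: [0.5376, -0.056, -0.0247]
tool_rot: [180.0, -0.1, -3.2]
force: [-0.4, 0.4, -0.1]
grip_width: 0.0655
```

>>> send_rows --pt "66 0 0 -38 0 0 0" --pt "66 0 0 -37 0 0 0" --pt "40 0 5 0 0 0 -0.131" --pt "40 -1 5 0 0 0 -0.131" --pt "40 -1 5 0 0 0 -0.131" --pt "40 -2 4 0 0 0 -0.131" --pt "40 -2 4 0 0 0 -0.131" --pt "40 -3 4 0 0 0 -0.131" --pt "40 -3 4 0 0 0 -0.131" --pt "40 -4 3 0 0 0 -0.131" --pt "40 -4 2 0 0 0 -0.131" --pt "40 -4 2 0 0 0 -0.131"

```text
time_s: 28.25
tool_pos: [0.5352, -0.1042, 0.0501]
tool_rot: [179.9, -0.0, 72.1]
force: [-0.7, 0.4, 0.8]
grip_width: 0.0403
```

>>> send_rows --pt "40 -5 2 0 0 0 -0.13" --pt "40 -4 1 0 0 0 -0.131" --pt "40 0 0 0 0 0 0" --pt "40 0 0 24 0 0 0" --pt "40 0 0 24 0 0 0" --pt "40 0 0 25 0 0 0" --pt "40 0 0 0 0 0 0"

```text
time_s: 28.95
tool_pos: [0.5325, -0.1125, -0.026]
tool_rot: [-179.7, -0.1, 86.6]
force: [-0.0, 0.9, -0.7]
grip_width: 0.04
```

>>> send_rows --pt "40 8 0 0 0 0 0" --pt "40 5 0 0 0 0 0" --pt "40 4 0 0 0 0 0" --pt "40 4 0 0 0 0 0" --pt "40 4 0 0 0 0 0" --pt "40 4 0 0 0 0 0" --pt "40 3 0 0 0 0 0" --pt "40 3 0 0 0 0 0" --pt "40 0 0 0 0 0 0"

```text
time_s: 29.85
tool_pos: [0.5373, -0.0776, -0.0232]
tool_rot: [-180.0, -0.0, 86.8]
force: [-0.1, -0.2, 0.9]
grip_width: 0.0402
```

>>> send_rows --pt "40 2 0 0 0 0 0" --pt "40 1 0 0 0 0 0" --pt "40 0 0 0 0 0 0"

```text
time_s: 30.15
tool_pos: [0.5373, -0.0751, -0.0233]
tool_rot: [-180.0, -0.0, 86.8]
force: [-0.9, -0.8, -0.1]
grip_width: 0.0404
```

>>> send_rows --pt "40 1 0 0 0 0 0" --pt "40 1 0 0 0 0 0" --pt "40 0 0 0 0 0 0"

```text
time_s: 30.45
tool_pos: [0.5374, -0.073, -0.0233]
tool_rot: [-180.0, -0.0, 86.8]
force: [-0.3, -1.2, -0.6]
grip_width: 0.04
```

```bash
python3 w.py w8 block:-28,-26,0,-4
cat > t.py <<'E'
from h import *
env.read_camera("top"); 
for k,g in(("large_box",(34,-36)),("small_box",(37,46)),("block",(-28,-25)),("spool",(-407,-85)),("spool",(-44,57))):
    w=np.array(C2W(*g))/1000; z=.004 if g[0]>-100 else 0
    b=near("top",k,w,.03,.045)
    if not b: print(k,"none"); continue
    p,s=fit([b],M[k],[*w,np.radians(CA)],z,k!="spool"); d=p[:2]*1000-[CX,CY]; r=np.radians(CA)
    print(k,"world",np.round(p[:2]*1000,1),"carton",np.round([d[0]*np.cos(r)+d[1]*np.sin(r),-d[0]*np.sin(r)+d[1]*np.cos(r)],1),round(np.degrees(p[2])-CA,1),round(s,3))
E
python3 t.py
```

```text
block world [536.8 -31.8] 86.7 carton [-26.  -24.6] -0.1 iou 0.937
30.55 [ 0.5374 -0.073  -0.0233] [-180.    -0.    86.8] [ 0.1  0.2 -0.2] 0.0402
large_box world [589.4  25.5] carton [ 34.1 -73.9] 2.6 0.109
small_box none
block none
spool world [ 576.7 -413.4] carton [-404.8  -85.8] 17.1 0.956
spool none
```

Run:
```python
from h import *
s=rows([(535,-95,-20,86.8,40,1),(535,-110,65,86.8,40,2),(577,-413,65,-3.2,87,0),(577,-413,-20,-3.2,87,4)]); print(s)
```

```text
[[40,-22,-1,-3,0,0,0.0],[40,-7,0,-43,0,0,0.0],[40,-8,0,-42,0,0,0.0],[87,-25,5,0,0,0,0.131],[87,-24,8,0,0,0,0.131],[87,-23,11,0,0,0,0.131],[87,-21,14,0,0,0,0.131],[87,-19,17,0,0,0,0.131],[87,-17,19,0,0,0,0.131],[87,-14,21,0,0,0,0.131],[87,-11,23,0,0,0,0.131],[87,-8,24,0,0,0,0.131]]
[[87,-5,25,0,0,0,0.131],[87,-2,26,0,0,0,0.13],[87,2,26,0,0,0,0.131],[87,0,0,21,0,0,-0.0],[87,0,0,21,0,0,-0.0],[87,0,0,21,0,0,-0.0],[87,0,0,22,0,0,-0.0]]
(array([ 577.27973061, -413.21271683,  -20.18002784]), np.float64(-3.208002961076196))
```

>>> send_rows --pt "40 -22 -1 -3 0 0 0" --pt "40 -7 0 -43 0 0 0" --pt "40 -8 0 -42 0 0 0" --pt "87 -25 5 0 0 0 0.131" --pt "87 -24 8 0 0 0 0.131" --pt "87 -23 11 0 0 0 0.131" --pt "87 -21 14 0 0 0 0.131" --pt "87 -19 17 0 0 0 0.131" --pt "87 -17 19 0 0 0 0.131" --pt "87 -14 21 0 0 0 0.131" --pt "87 -11 23 0 0 0 0.131" --pt "87 -8 24 0 0 0 0.131"

```text
time_s: 32.05
tool_pos: [0.5665, -0.3375, 0.0647]
tool_rot: [-180.0, -0.0, 18.9]
force: [-0.5, 0.4, 0.6]
grip_width: 0.0865
```

>>> send_rows --pt "87 -5 25 0 0 0 0.131" --pt "87 -2 26 0 0 0 0.13" --pt "87 2 26 0 0 0 0.131" --pt "87 0 0 0 0 0 0" --pt "87 0 0 0 0 0 0"

```text
time_s: 32.55
tool_pos: [0.577, -0.4133, 0.0643]
tool_rot: [-179.9, 0.0, -3.2]
force: [-0.7, 0.7, -0.3]
grip_width: 0.087
```

```bash
python3 t.py; python3 w.py w9 spool:-405,-86,0,-8
```

```text
large_box world [550.4  31.1] carton [ 37.5 -34.6] 4.3 0.854
small_box world [471.8  37.4] carton [39.4 44.2] 5.2 0.88
block world [536.5 -31.6] carton [-25.9 -24.3] -0.4 0.97
spool none
spool none
spool none
32.95 [ 0.5774 -0.4129  0.0651] [180.   -0.   -3.2] [-0.  -0.2  0.8] 0.0868
```

>>> send_rows --pt "87 0 0 21 0 0 0" --pt "87 0 0 21 0 0 0" --pt "87 0 0 21 0 0 0" --pt "87 0 0 22 0 0 0" --pt "30 0 0 0 0 0 0" --pt "30 0 0 0 0 0 0" --pt "30 0 0 0 0 0 0" --pt "30 0 0 0 0 0 0" --pt "30 0 0 0 0 0 0" --pt "30 0 0 0 0 0 0" --pt "30 0 0 0 0 0 0" --pt "30 0 0 0 0 0 0" --grip_force 15

```text
time_s: 34.15
tool_pos: [0.5774, -0.4136, -0.0198]
tool_rot: [180.0, -0.0, -3.2]
force: [-0.4, -0.2, 1.2]
grip_width: 0.0395
```

>>> send_rows --pt "30 0 0 0 0 0 0" --pt "30 0 0 0 0 0 0"

```text
time_s: 34.35
tool_pos: [0.5773, -0.4137, -0.0198]
tool_rot: [180.0, -0.0, -3.2]
force: [-0.5, -0.3, 3.1]
grip_width: 0.0391
```

Run:
```python
from h import *
s=rows([(577,-413,50,-3.2,30,2),(*C2W(-120,57),50,-3.2,30,0),(*C2W(-40,57),50,-3.2,30,2),(*C2W(-40,57),-8,-3.2,30,3)]); print(s,C2W(-40,57))
```

```text
[[30,0,0,-35,0,0,-0.0],[30,0,-1,-35,0,0,-0.0],[30,-20,-41,0,0,0,-0.0],[30,-21,-41,0,0,0,-0.0],[30,-20,-40,0,0,0,-0.0],[30,-21,-41,0,0,0,-0.0],[30,-20,-40,0,0,0,-0.0],[30,-21,-41,0,0,0,-0.0],[30,-20,-40,0,0,0,-0.0],[30,0,-40,0,0,0,-0.0],[30,-1,-40,0,0,0,-0.0],[30,0,0,19,0,0,-0.0]]
[[30,0,0,20,0,0,-0.0],[30,0,0,19,0,0,-0.0]]
(array([454.08459151, -41.17226056,  -7.76492813]), np.float64(-3.224077954142415)) (np.float64(454.5560162419006), np.float64(-41.155804782668895))
```

>>> send_rows --pt "30 0 0 -35 0 0 0" --pt "30 0 -1 -35 0 0 0" --pt "30 -20 -41 0 0 0 0" --pt "30 -21 -41 0 0 0 0" --pt "30 -20 -40 0 0 0 0" --pt "30 -21 -41 0 0 0 0" --pt "30 -20 -40 0 0 0 0" --pt "30 -21 -41 0 0 0 0" --pt "30 -20 -40 0 0 0 0" --pt "30 0 -40 0 0 0 0" --pt "30 0 -40 0 0 0 0" --pt "30 0 0 0 0 0 0"

```text
time_s: 35.55
tool_pos: [0.455, -0.035, 0.0501]
tool_rot: [-179.9, -0.0, -2.7]
force: [0.1, -0.1, 0.1]
grip_width: 0.0393
```

```bash
python3 w.py w10 block:-26,-24,0,-8
python3 - <<'E'
from h import *
s=rows([(*C2W(-40,56),20,-3.2,30,2)]); print(s)
E
```

```text
block world [538.9 -35.2] 86.5 carton [-29.3 -26.9] -0.3 iou 0.924
35.65 [ 0.4548 -0.0404  0.0498] [180.   -0.   -3.1] [0.  0.2 0.1] 0.0396
[[30,0,0,15,0,0,0.001],[30,1,1,15,0,0,0.001]]
(array([455.78213782, -41.46994771,  19.84220718]), np.float64(-3.1818845991453846))
```

>>> send_rows --pt "30 0 0 20 0 0 0" --pt "30 1 1 20 0 0 0" --pt "30 0 0 15 0 0 0" --pt "30 0 0 5 0 0 0" --pt "30 0 0 3 0 0 0" --pt "30 0 0 0 0 0 0"

```text
time_s: 36.25
tool_pos: [0.456, -0.0427, -0.0131]
tool_rot: [180.0, 0.0, -3.3]
force: [-0.5, 1.2, 0.1]
grip_width: 0.0394
```

>>> send_rows --pt "30 0 0 2 0 0 0" --pt "30 0 0 0 0 0 0"

```text
time_s: 36.45
tool_pos: [0.4563, -0.0423, -0.0147]
tool_rot: [180.0, -0.1, -3.2]
force: [0.1, 0.8, -0.2]
grip_width: 0.0394
```

>>> send_rows --pt "30 0 0 1 0 0 0" --pt "30 0 0 0 0 0 0" --pt "47 0 0 0 0 0 0" --pt "47 0 0 0 0 0 0" --pt "47 0 0 0 0 0 0" --pt "47 0 0 -10 0 0 0" --pt "47 0 0 -20 0 0 0" --pt "47 0 0 -35 0 0 0" --pt "47 0 0 -45 0 0 0" --pt "47 0 30 -30 0 0 0" --pt "47 0 45 0 0 0 0" --pt "47 0 45 0 0 0 0"

```text
time_s: 37.65
tool_pos: [0.4503, -0.1633, 0.1265]
tool_rot: [179.9, -0.2, -3.1]
force: [1.1, -0.4, 0.3]
grip_width: 0.0466
```

>>> send_rows --pt "60 10 45 0 0 0 0" --pt "60 10 45 0 0 0 0" --pt "60 10 45 0 0 0 0" --pt "60 0 0 0 0 0 0"

```text
time_s: 38.05
tool_pos: [0.4701, -0.3061, 0.124]
tool_rot: [179.8, -0.0, -3.8]
force: [-1.1, 0.5, -0.6]
grip_width: 0.0593
```

```bash
sed -i 's/"spool",(-407,-85)/"carton",(0,0)/' t.py; python3 t.py
python3 - <<'E'
from h import *
a=env.read_camera("scene")[250:370,240:390]; b=env.read_camera("top")[250:370,180:330]
cv2.imwrite("pics/f1.png",np.vstack([cv2.resize(np.hstack([a,b]),(800,320),interpolation=2)])[:,:,::-1]); print(env.get_obs()["time_s"])
E
```

```text
large_box world [549.2  28. ] carton [ 34.3 -33.7] -1.9 0.821
small_box world [469.8  35.5] carton [37.4 46. ] 3.0 0.926
block world [537.1 -32.2] carton [-26.5 -25. ] -0.1 0.97
carton none
spool world [457.6 -42.2] carton [-40.9  53.9] 12.8 0.958
38.45
```

View pics/f1.png

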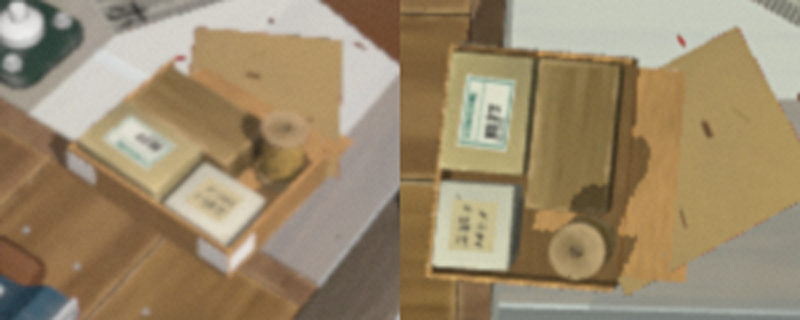

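All four pieces look right: boxes at the back, block against the far wall, and the spool standing upright in the gap at about (578,250), inside the wall ends.

```bash
python3 -c "
from cell import env
print(env.sign_off())"
```

```text
the job is handed in; nothing more can be done
None
```

The order is packed and handed in at about 38.5 s of the 72 s allowed; the hand-in reports no verdict.

- **Small box:** I gripped it, squared it and set it in the free slot. The fingers then pushed it back until they met firm resistance, taken as the back wall.
- **Large box:** I first pushed this about 8 mm so it also meets the back wall.
- **Block:** it lies square across the front at the −y side wall, pushed back close to the large box. Its front edge is about 9 mm inside the wall ends.
- **Spool:** I took the tan one and left the green and purple ones alone. It stands in the gap beside the block, about 5 mm inside the wall ends.

**Last checks:** the final scene and top pictures show all four pieces flat or upright in the carton with nothing sticking out. The top-camera fits agree for the block (match 0.97) and the spool (0.96).

**What failed or disagreed:**
- **Box angles:** the last fits gave −1.9° for the large box (match 0.82) and +3° for the small box (0.93). Earlier fits and the pictures show them square, so I treated those angles as fit noise. The carton itself was not found in that last check.
- **Tool height:** the measured height reads at least 25–30 mm lower than the fingertips really are. The first two tries at the small box passed over it because of this, without disturbing it. I then set heights by where the fingers actually gripped the pieces. At the lowest height I used, they still had not touched the counter.

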